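Lock the courtyard fuel hatch with mallet and bolt

TASK

Lock up the fuel hatch on the courtyard shelf. First clear whatever lies on the hatch (firelighter box, match tin, thermometer probe, pinch bowl: whichever are there) into the green caddy; then use the mallet, not the gripper, to knock all three red sprung pins fully down, and only then slide the bolt fully home in its keeper. Put the mallet back on its wooden rest the way it stood, and leave everything else on the shelf where it is.

Things in the scene. Friction and masses are not known exactly. Their poses are not given: they have to be found in the camera images.
- hatch: Fixed grey hatch of the fuel bunker: slab 270 mm (its x) by 320 mm (its y), deck 30 mm above the shelf. Origin at the centre of its underside. The three sprung pins stand in a row along y at x = +95 mm (far side), y = -110, 0 and +110 mm; the barrel bolt runs along y at x = -105 mm.
- pin_a (a joint): Sprung pin at hatch y = -110 mm: downward travel in m, 0 fully up, 0.024 fully down. Starts at 0 to 0.004. A friction collar holds it wherever it is driven (7 to 10 N moves it). Red mushroom head 34 mm in diameter, top 34 mm above the deck when up, 10 mm when down; round it a dark collar 48 mm in diameter, 6 mm high.
- pin_b (a joint): Sprung pin at hatch y = 0: downward travel in m, 0 fully up, 0.024 fully down. Starts at 0 to 0.004. A friction collar holds it wherever it is driven (7 to 10 N moves it). Red mushroom head 34 mm in diameter, top 34 mm above the deck when up, 10 mm when down; round it a dark collar 48 mm in diameter, 6 mm high.
- pin_c (a joint): Sprung pin at hatch y = +110 mm: downward travel in m, 0 fully up, 0.024 fully down. Starts at 0 to 0.004. A friction collar holds it wherever it is driven (7 to 10 N moves it). Red mushroom head 34 mm in diameter, top 34 mm above the deck when up, 10 mm when down; round it a dark collar 48 mm in diameter, 6 mm high.
- pin_a_top (a point): Centre of the top of pin a's red head.
- pin_b_top (a point): Centre of the top of pin b's red head.
- pin_c_top (a point): Centre of the top of pin c's red head.
- bolt (a joint): Barrel bolt: travel in m along hatch +y, 0 withdrawn (rod end 50 mm short of the keeper), 0.070 home (rod 20 mm inside it). Starts at 0 to 0.006; stays where left (3 N moves it). Steel rod 14 mm thick, axis 12 mm above the deck; upright black knob 22 (x) by 18 (y) mm, 16 to 60 mm above the deck. Guides beside its path are 22 mm high.
- bolt_knob (a point): Centre of the top of the bolt's knob, 60 mm above the deck.
- keeper (a point): Mouth of the brass keeper arch (40 mm wide, 28 mm high) that receives the bolt's rod; on the rod's axis, 12 mm above the deck, at hatch x = -105, y = +112 mm.
- caddy: Fixed green open-topped caddy 270 mm (x) by 190 mm (y) by 45 mm high, walls and floor 5 mm thick. Origin at the centre of its underside. It may stand left or right of the hatch.
- mallet_rest: Fixed pale wooden mallet rest on the other side of the hatch: base plate 260 mm (x) by 150 mm (y), 8 mm thick; origin at the centre of its underside. A cross bar at x = -75 mm (20 mm thick, 140 mm wide, top 38 mm above the shelf) bears the mallet's handle; the head stands on the plate at about x = +70 mm.
- mallet: Rubber mallet, 0.35 kg. Black round head 56 mm in diameter and 84 mm long, standing on its striking face; origin at the centre of that lower face, z along the head. Wooden handle 24 mm square runs level along -x, from x = -25 to -175 mm, its axis 42 mm above the lower face. Balance point about x = -20 mm.
- mallet_grip (a point): Point on the handle's axis 65 mm from the head's axis, good to grip across the 24 mm width (mallet y).
- firelighter_box: Brushed aluminium firelighter box with a black press-button catch, 80 (x) x 46 (y) x 40 mm high; origin at the centre of its underside. May be absent.
- match_tin: Red tin with a yellow lid, 80 (x) x 46 (y) x 40 mm high; origin at the centre of its underside. May be absent.
- probe: Meat thermometer probe in its blue plastic sleeve, 160 (x) x 22 (y) x 18 mm high, a steel end showing 14 mm at -x; origin at the centre of its underside. May be absent.
- pinch_bowl: Orange silicone pinch bowl, 60 mm in diameter at the rim, 52 mm at the foot, 42 mm high, wall 4 mm; origin at the centre of its underside. May be absent.
- oil_bottle: Bystander to be left alone: amber glass bottle 60 mm in diameter, 170 mm tall, standing on the shelf; origin at the centre of its underside.
- salt_jar: Bystander to be left alone: glass jar 64 mm in diameter, 80 mm tall, standing on the shelf; origin at the centre of its underside.
- herb_pot: Bystander to be left alone: terracotta pot 80 mm across, 75 mm tall, standing on the shelf; origin at the centre of its underside.
- mug: Bystander to be left alone: blue mug 76 mm across, 85 mm tall, standing on the shelf; origin at the centre of its underside.
- tea_light: Bystander to be left alone: aluminium tea light 60 mm in diameter, 30 mm tall, standing on the shelf; origin at the centre of its underside.
- scrub_block: Bystander to be left alone: cork scrubbing block 75 x 45 x 30 mm, standing on the shelf; origin at the centre of its underside.

How it is judged:
On the way, in this order (a step that is already met when the one before it is completed fails the run):
1. everything that lay on the hatch is in the caddy (x of firelighter_box in the frame of caddy between -0.13 and 0.13 m and y of firelighter_box in the frame of caddy between -0.09 and 0.09 m and z of firelighter_box in the frame of caddy between -0.01 and 0.05 m and x of match_tin in the frame of caddy between -0.13 and 0.13 m and y of match_tin in the frame of caddy between -0.09 and 0.09 m and z of match_tin in the frame of caddy between -0.01 and 0.05 m and x of probe in the frame of caddy between -0.13 and 0.13 m and y of probe in the frame of caddy between -0.09 and 0.09 m and z of probe in the frame of caddy between -0.01 and 0.05 m and x of pinch_bowl in the frame of caddy between -0.13 and 0.13 m and y of pinch_bowl in the frame of caddy between -0.09 and 0.09 m and z of pinch_bowl in the frame of caddy between -0.01 and 0.05 m), for 0.2 s.
2. all three pins are down (value of joint each of pin_a, pin_b, pin_c above 0.02 m), for 0.2 s.
3. the bolt is home in its keeper (value of joint bolt above 0.063 m), for 0.2 s.
At the end, for the whole second after the job is handed in: All things from the hatch lie in the caddy (less than 50 mm up), all pins are down by 20 mm or more of 24, the bolt is in by 63 mm or more of 70, and the mallet stands on its rest (within 60 mm of its centre line, origin 30 to 115 mm along its x, under 9 degrees off upright), at rest (all of step 1 and all of step 2 and value of joint bolt above 0.063 m and x of mallet in the frame of mallet_rest between 0.03 and 0.115 m and y of mallet in the frame of mallet_rest between -0.06 and 0.06 m and z of mallet in the frame of mallet_rest between 0 and 0.02 m and angle between mallet's own z axis and vertical below 0.15 rad and linear speed of mallet below 0.02 m/s); the robot touches nothing.
It fails at once if a pin is pressed by the gripper instead of the mallet (contact force between any of pin_a, pin_b, pin_c and the fingers above 2 N or contact force between any of pin_a, pin_b, pin_c and the arm above 2 N).
It fails at once if a bystander is pushed more than 30 mm (distance of any of oil_bottle, salt_jar, herb_pot, mug, tea_light, scrub_block from where it was at the start of the episode above 0.03 m).
Of firelighter_box, match_tin, probe, pinch_bowl only 2 to 4 are there at a start; the rules pass over those that are not, and their reading is None.
At some moment in a run one of firelighter_box, match_tin, probe may be knocked a few centimetres aside while the robot is not near it.
It also fails if it takes over 210 s, if anything falls off the work surface, if the arm or the gripper's body presses on something with over 40 N, if the wrist force passes 120 N, or if a joint passes its speed limit or range.

ROBOT

A 6-joint arm with a two-finger parallel gripper is mounted at the origin on the work surface. World frame = base frame: x ahead of the robot, y to its left, z up, the work surface at z = 0. Lengths are in m, angles in rad, forces in N, time in s.
With the tool pointing down it reaches from about 0.275 to 0.875 m from the base axis. Payload 12.5 kg.
Tool frame: the origin (TCP) lies at the very end of the fingers, on their centre line; the grasp point (between the pads) lies 19 mm behind it; x points along the fingers, y is the direction in which the jaws open and shut, and the axes are right-handed (so a half turn about x gives the same grasp; the last joint's range is limited). The gripper opens to 85 mm and grips with 20 to 120 N. Pads are 22 mm wide; open, the fingers measure 114 mm over their backs; the gripper's body (76 mm by 85 mm) begins 54 mm behind the grasp point. The pads swing forward as they close: fully open they stand 13 mm farther back than shut.
Start: joints at [-1.349, 0.351, 1.652, -0, 1.139, -0.085], TCP at [0.166, -0.524, 0.231] pointing down, gripper open.
Joint ranges: [-2.75, 2.75], [-0.79, 2.1], [0.01, 2.65], [-1.57, 4.71], [0.07, 3.14], [-2.87, 2.87]. Speed limits (rad/s): [2.22, 2.22, 2.79, 3.14, 3.14, 3.14].

INTERFACE

Orientations are given as a 3x3 rotation matrix whose columns are the frame's x, y, z axes.
In Python, from bench import manip gives the robot as it stands. Calls block until the motion is done:
- manip.move_ptp(position, orientation): joint-space move of the TCP to a pose.
- manip.move_l(position, attitude=None, max_speed=0.15): straight line of the TCP; attitude=None keeps the orientation; max_speed is the mean speed in m/s.
- manip.move_j(angles): joint-space move.
- manip.set_gripper(opening, effort=None): opening from 0.0 (shut) to 1.0 (fully open); effort is the grip in N (None keeps the last); returns when the fingers have stopped.
- manip.dwell(seconds).
- manip.inverse_kinematics(position, orientation): joint angles nearest the present ones, or None.
- manip.grab_frame(name): name is "scene" or "top" or "wrist"; returns (picture, depth): 400x640x3 uint8, red, green, blue; 400x640 float32, m along the optical axis (not along the pixel's ray), 0 where there is no reading.
- manip.get_calibration(name): a dict with "camera_matrix" (3x3 intrinsics, pixels), "k1" (the pictures are not rectified: a ray, as slopes to the right and down, at radius r is drawn at 1 + k1 r^2 times it, then the intrinsics apply), "R" (3x3) and "t" (3): a world point X has camera coordinates R X + t. Camera axes: x right, y down, z forward; pixel columns grow to the right and rows downward; lengths in m; the calibration is good to about 2 mm. A picture is of the moment at which its call begins: read the wrist's pose just before it. get_calibration takes no time and is no camera call; for the wrist camera it gives the pose at the moment of the call.
A pose or a line that the arm cannot do raises manip.Unreachable and nothing moves.
- manip.sign_off(): hands the job in, once; it reports no verdict.
Trained networks look in the newest picture that a camera, given by its name, has taken for a name from the list of things; names that differ only in an ending like _2 or _b are one class to them, and where a whole thing is asked for, a point or a joint stands for the part that bears it (a point fixed in the world has none). Each returns a list of dicts, best first, with "confidence" (0 to 1); they miss things now and then, are a little off and sometimes report something else, mostly with a low value. They report only what shows in the picture. A call takes as long as a camera call.
- manip.look_for(camera, name): "at" ([x, y, z] in m, in world coordinates, good to about 4 mm: the middle of the surface that is visible of it).
Readings, each from a call of its own:
- manip.current_time(): time.
- manip.current_qpos(): joint angles.
- manip.current_joint_vel(): joint speeds.
- manip.current_joint_torque(): joint torques, N m.
- manip.current_ee_pos(): TCP position.
- manip.current_tcp_rot(): TCP orientation.
- manip.current_force(): force on the tool from outside, world axes, zero at the start.
- manip.current_ft_torque(): the same for the moment, N m.
- manip.current_grip_width(): opening from 0.0 (shut) to 1.0 (fully open).
Only numpy, scipy, OpenCV 4.12 (cv2) and the standard library are available. Lean on these libraries where they do the work, as an engineer would, in place of code of your own. Each camera call takes 0.05 s, during which the arm holds its last target.

## Working session

There is one attempt and no reset: what is moved stays moved. The work goes in short steps, each a Python script; the robot and the scene stay as the last script left them, time stands still between calls to the robot, and variables do not carry over. Pictures are saved under pics/ and viewed, and the job is handed in when it is done.

```bash
mkdir -p pics; ls
python3 - <<'E'
from bench import manip
import cv2
for n in ("scene","top","wrist"):
    im,d=manip.grab_frame(n); cv2.imwrite(f"pics/{n}0.png",im[:,:,::-1])
    c=manip.get_calibration(n); print(n,c)
    if n!="wrist":
        for k in "hatch caddy mallet_rest mallet mallet_grip firelighter_box match_tin probe pinch_bowl oil_bottle salt_jar herb_pot mug tea_light scrub_block pin_a_top bolt_knob keeper".split():
            try: print(k,[(([round(float(v),3) for v in r["at"]]),round(r["confidence"],2)) for r in manip.look_for(n,k)[:4]])
            except Exception as e: print(k,e)
print(manip.current_time(),manip.current_tcp_rot())
E
```

```text
pics
scene {'camera_matrix': array([[424.68250801,   0.        , 320.82669173],
       [  0.        , 424.68250801, 191.60190128],
       [  0.        ,   0.        ,   1.        ]]), 'k1': -0.07530404122109005, 'R': array([[ 0.80541853,  0.59238689,  0.01946178],
       [ 0.42883224, -0.55975186, -0.70907036],
       [-0.40915021,  0.57944425, -0.70486911]]), 't': array([-0.48465811, -0.18528894,  1.44264295])}
hatch [([0.603, -0.02, 0.029], 0.6)]
caddy [([0.532, -0.339, 0.003], 0.79), ([0.547, -0.095, 0.066], 0.63)]
mallet_rest [([0.53, 0.308, 0.006], 0.94), ([0.381, -0.123, 0.03], 0.24), ([0.6, -0.02, 0.03], 0.22)]
mallet [([0.593, 0.319, 0.062], 0.86), ([0.676, 0.111, 0.06], 0.2)]
mallet_grip [([0.59, 0.321, 0.065], 0.82)]
firelighter_box [([0.567, -0.003, 0.073], 0.92), ([0.672, -0.048, 0.057], 0.39)]
match_tin [([0.55, -0.097, 0.067], 0.59)]
probe [([0.379, -0.12, 0.028], 0.61)]
pinch_bowl [([0.667, -0.047, 0.055], 0.64), ([0.601, -0.019, 0.033], 0.21)]
oil_bottle [([0.786, -0.124, 0.093], 0.55), ([0.534, -0.338, 0.004], 0.44)]
salt_jar [([0.795, 0.089, 0.06], 0.8)]
herb_pot [(
[... 1866 characters left out ...]
, -0.026, 0.047], 0.64)]
keeper [([0.566, 0.033, 0.031], 0.81), ([0.768, -0.09, 0.111], 0.36)]
wrist {'camera_matrix': array([[303.92400528,   0.        , 322.18552432],
       [  0.        , 303.92400528, 201.99123696],
       [  0.        ,   0.        ,   1.        ]]), 'k1': -0.05994065282645475, 'R': array([[ 3.01914612e-01, -9.53334953e-01, -1.86704092e-04],
       [-9.17535813e-01, -2.90630424e-01,  2.71407422e-01],
       [-2.58796444e-01, -8.17705588e-02, -9.62464532e-01]]), 't': array([-0.55083094, -0.03516265,  0.37834944])}
1.95 [[ 4.56620288e-06  3.01948418e-01 -9.53324264e-01]
 [ 7.01865585e-06 -9.53324264e-01 -3.01948418e-01]
 [-1.00000000e+00 -5.31229718e-06 -6.47234403e-06]]
```

View pics/top0.png

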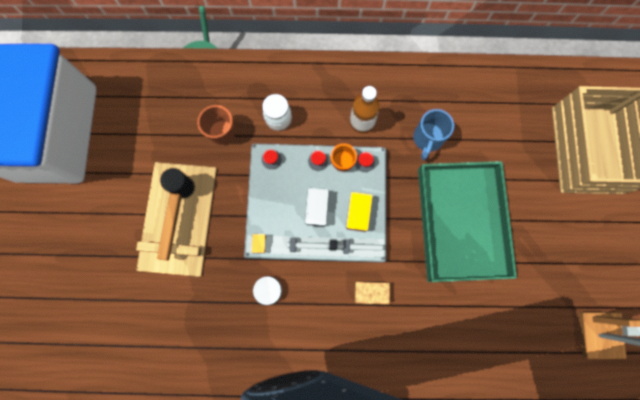

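View pics/scene0.png

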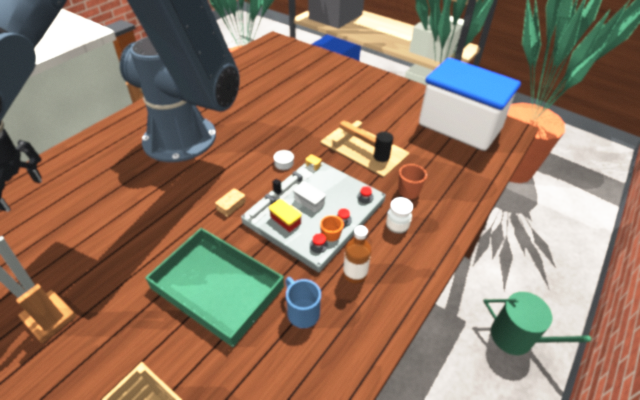

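The top view shows the box (317,207), the tin (360,211) and the bowl (344,157) between the pins. There is no probe. The caddy is on the right, the mallet on its rest is on the left, and the bolt knob is at (336,245). Next I'll measure these from depth.

```bash
cat > h.py <<'E'
from bench import manip
import numpy as np, cv2
def cloud(n):
    im,d=manip.grab_frame(n); c=manip.get_calibration(n)
    return im,d,pts(d,c)
def pts(d,c):
    K=c["camera_matrix"];h,w=d.shape
    u,v=np.meshgrid(np.arange(w),np.arange(h))
    p=np.stack([u,v],-1).reshape(-1,1,2).astype(float)
    r=cv2.undistortPoints(p,K,np.array([c["k1"],0,0,0,0.])).reshape(h,w,2)
    X=np.concatenate([r*d[...,None],d[...,None]],-1)
    return (X-c["t"])@c["R"]
def save(im,f,s=1,crop=None):
    if crop: im=im[crop[1]:crop[3],crop[0]:crop[2]]
    cv2.imwrite("pics/"+f,cv2.resize(im,None,fx=s,fy=s,interpolation=cv2.INTER_CUBIC)[:,:,::-1])
E
python3 - <<'E'
from h import *
im,d,P=cloud("top")
hsv=cv2.cvtColor(im,cv2.COLOR_RGB2HSV)
H,S,V=[hsv[...,i].astype(int) for i in range(3)]
save(im,"top_crop.png",3,(130,90,400,290))
X,Y,Z=P[...,0],P[...,1],P[...,2]
def rep(name,m,box,rect=True):
    mm=np.zeros_like(m);x0,y0,x1,y1=box;mm[y0:y1,x0:x1]=m[y0:y1,x0:x1]
    q=P[mm]; 
    if len(q)<5: print(name,"few");return
    r=cv2.minAreaRect(q[:,:2].astype(np.float32))
    print(name,len(q),"med",np.median(q,0).round(4),"rect c",np.round(r[0],4),"sz",np.round(r[1],4),"ang",round(r[2],1))
ok=d>0
rep("shelf",ok&(abs(Z)<.02),(100,270,240,350))
rep("hatch deck",ok&(abs(Z-.03)<.006),(235,135,398,270))
rep("box",ok&(Z>.06),(295,180,335,235))
rep("tin",ok&(Z>.06),(340,185,380,235))
rep("bowlrim",ok&(Z>.062)&(H>5)&(H<20)&(S>120),(325,140,360,175))
for n,b in (("c",(258,145,285,172)),("b",(306,146,331,172)),("a",(357,148,378,172))):
    rep("pin"+n,ok&(Z>.05)&((H<5)|(H>174))&(S>150),b)
rep("knob",ok&(Z>.075),(320,230,350,260))
rep("keeper",ok&(Z>.05),(245,230,275,258))
rep("head",ok&(Z>.08),(155,165,200,205))
rep("handle",ok&(Z>.05)&(Z<.075)&(H<20)&(S>100),(150,190,190,265))
rep("rest",ok&(Z>.003)&(Z<.016),(130,160,220,280))
rep("caddy rim",ok&(Z>.035)&(H>50)&(H<90),(410,150,525,290))
rep("bottle",ok&(Z>.15),(345,80,385,140))
E
```

```text
shelf 11158 med [0.3202 0.3394 0.0007] rect c [0.3214 0.3433] sz [0.1761 0.3313] ang 1.3
hatch deck 11763 med [0.572  0.0351 0.0307] rect c [0.5736 0.0114] sz [0.3186 0.2684] ang 89.3
box 753 med [0.5526 0.0089 0.0702] rect c [0.5544 0.0088] sz [0.047 0.081] ang 86.8
tin 781 med [ 0.5438 -0.0856  0.0708] rect c [ 0.5455 -0.0853] sz [0.0476 0.0818] ang 82.8
bowlrim 174 med [ 0.6709 -0.0515  0.0712] rect c [ 0.6686 -0.0495] sz [0.0561 0.057 ] ang 50.8
pinc 149 med [0.6672 0.1174 0.0609] rect c [0.6688 0.1178] sz [0.0301 0.031 ] ang 80.8
pinb 146 med [0.6661 0.0085 0.0636] rect c [0.6663 0.0085] sz [0.0281 0.0298] ang 0.9
pina 160 med [ 0.6655 -0.1003  0.0619] rect c [ 0.6657 -0.1009] sz [0.032  0.0297] ang 67.0
knob 84 med [ 0.4675 -0.0278  0.0903] rect c [ 0.4681 -0.0276] sz [0.0205 0.015 ] ang 0.8
keeper 230 med [0.47   0.1374 0.0585] rect c [0.471  0.1375] sz [0.0381 0.0288] ang 0.6
head 523 med [0.6012 0.3255 0.0917] rect c [0.6023 0.3264] sz [0.0544 0.0535] ang 0.4
handle 811 med [0.5033 0.336  0.0621] rect c [0.505  0.3385] sz [0.0264 0.1505] ang 84.2
rest 5200 med [0.523  0.3226 0.0083] rect c [0.5296 0.3453] sz [0.2896 0.2131] ang 3.8
caddy rim 1176 med [ 0.5298 -0.3434  0.0439] rect c [ 0.5327 -0.3351] sz [0.2697 0.1927] ang 3.0
bottle 167 med [ 0.7754 -0.0966  0.1691] rect c [ 0.778 -0.098] sz [0.0265 0.0275] ang 51.6
```

View pics/top_crop.png

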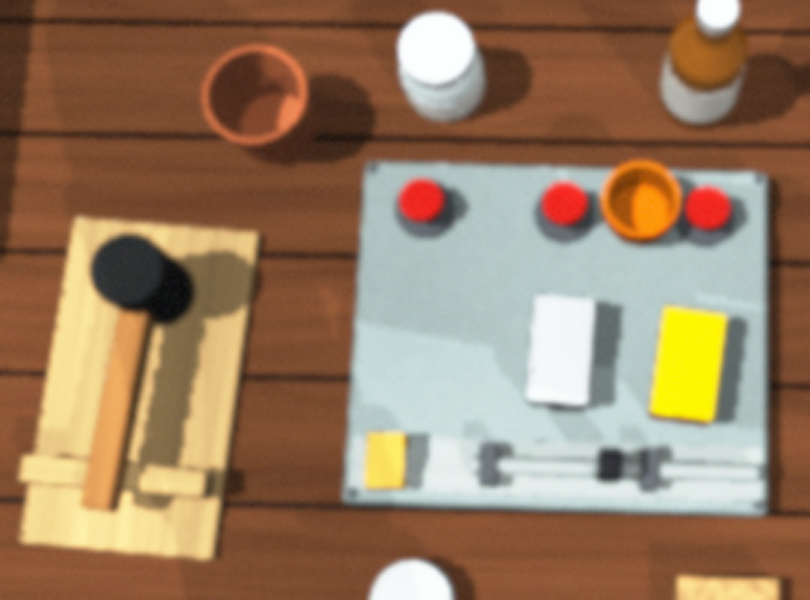

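```bash
cat >> h.py <<'E'
CAD=np.array([0.5327,-0.337]); CYAW=np.radians(3.)
def ori(yaw):  # jaws along direction yaw
    c,s=np.cos(yaw),np.sin(yaw)
    y=np.array([c,s,0]);x=np.array([0,0,-1.]);return np.stack([x,y,np.cross(x,y)],1)
def best(pos,yaw):
    q0=np.array(manip.current_qpos());b=None
    for a in (yaw,yaw+np.pi):
        q=manip.inverse_kinematics(list(pos),ori(a))
        if q is None: continue
        c=np.abs(np.array(q)-q0).max()
        if b is None or c<b[0]: b=(c,a,q)
    return ori(b[1])
def find(which):
    im,d,P=cloud("top"); hsv=cv2.cvtColor(im,cv2.COLOR_RGB2HSV)
    H,S,V=[hsv[...,i].astype(int) for i in range(3)]
    X,Y,Z=np.moveaxis(P,-1,0)
    m=(d>0)&(abs(Z-.07)<.008)&(X>.49)&(X<.63)&(Y>-.2)&(Y<.2)
    m&= (H>20)&(H<40)&(S>150) if which=="tin" else (S<80)
    n,l,st,ce=cv2.connectedComponentsWithStats(m.astype(np.uint8))
    k=1+np.argmax(st[1:,4]); q=P[l==k]
    (c,sz,a)=cv2.minAreaRect(q[:,:2].astype(np.float32))
    bp=cv2.boxPoints((c,sz,a)); e=max([bp[1]-bp[0],bp[2]-bp[1]],key=np.linalg.norm)
    if e[0]<0:e=-e
    return np.array(c),np.arctan2(e[1],e[0]),sz,len(q)
def cad(x,y):
    c,s=np.cos(CYAW),np.sin(CYAW);return CAD+np.array([c*x-s*y,s*x+c*y])
def pick(c,jaw,z,op,eff,up=.2):
    R=best([*c,up],jaw)
    manip.move_ptp([*c,up],R); manip.set_gripper(op,eff)
    manip.move_l([*c,z],max_speed=.15); manip.set_gripper(0,eff)
    print("width",manip.current_grip_width())
    manip.move_l([*c,up],max_speed=.2); print("lifted w",manip.current_grip_width(),manip.current_force())
def place(c,jaw,z,op,up=.2):
    R=best([*c,up],jaw)
    manip.move_ptp([*c,up],R)
    manip.move_l([*c,z],max_speed=.15); manip.set_gripper(op)
    manip.move_l([*c,up],max_speed=.25)
E
python3 - <<'E'
from h import *
c,a,sz,n=find("box"); print(c,a,sz,n)
pick(c,a+np.pi/2,.037,.8,40)
place(cad(-.082,0),CYAW+np.pi/2,.015,.75)
im,d=manip.grab_frame("top");save(im,"t1.png")
for w in("tin",):print(find(w))
print(manip.current_time())
E
```

```text
[0.55461985 0.0088098 ] -0.067070805 (0.046246301382780075, 0.08042732626199722) 735
width 0.5294795447786902
lifted w 0.533222064257706 [ 0.44311575  0.02977366 -1.91457367]
(array([ 0.54374373, -0.08606264]), np.float32(-0.12832242), (0.045762769877910614, 0.07893546670675278), 724)
11.3083
```

View pics/t1.png

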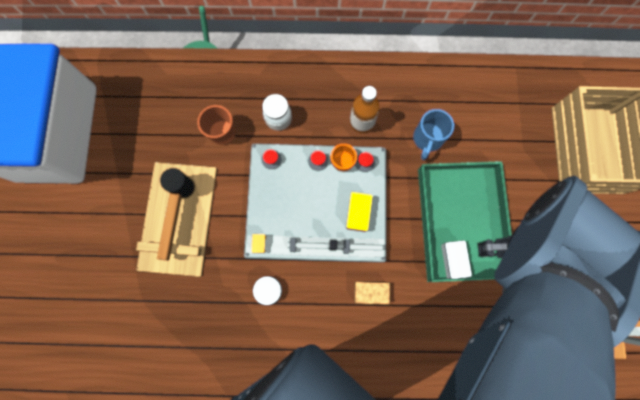

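Run:
```python
from h import *
im,d,P=cloud("top"); hsv=cv2.cvtColor(im,cv2.COLOR_RGB2HSV)
H,S,V=[hsv[...,i].astype(int) for i in range(3)]
X,Y,Z=np.moveaxis(P,-1,0)
m=(d>0)&(S<70)&(Z>.03)&(Z<.06)&(X>.4)&(X<.52)&(Y<-.25)&(Y>-.42)
u=np.argwhere(m);print(u.mean(0),cv2.minAreaRect(P[m][:,:2].astype(np.float32)),np.median(P[m],0), cad(-.082,0))
for (c,r) in((421,166),(503,163),(431,278),(514,275),(467,220)):
  print(c,r,P[r,c].round(3))
for f in("top",):
  print(manip.look_for(f,"firelighter_box"))
```

```text
[259.37637028 457.17417783] ((0.4418531060218811, -0.3085358440876007), (0.08461496233940125, 0.048280980437994), 7.389194488525391) [ 0.44243301 -0.30716814  0.04505103] [ 0.45081238 -0.34129155]
421 166 [ 0.657 -0.233  0.042]
503 163 [ 0.681 -0.445 -0.001]
431 278 [ 0.4   -0.247  0.044]
514 275 [ 0.395 -0.213  0.54 ]
467 220 [ 0.537 -0.347  0.005]
[]
```

The box lies in the caddy, about 33 mm off where I set it down, probably from the knock. It's still well inside. Next is the tin.

Run:
```python
from h import *
c,a,sz,n=find("tin"); print(c,a,sz,n)
pick(c,a+np.pi/2,.037,.8,40)
place(cad(.082,0),CYAW+np.pi/2,.015,.75)
im,d,P=cloud("top");save(im,"t2.png",2,(230,60,550,300))
hsv=cv2.cvtColor(im,cv2.COLOR_RGB2HSV)
H,S,V=[hsv[...,i].astype(int) for i in range(3)]
X,Y,Z=np.moveaxis(P,-1,0)
m=(d>0)&(Z>.06)&(H>5)&(H<20)&(S>120)&(X>.62)&(X<.73)&(abs(Y+.05)<.045)
q=P[m];print(q.min(0),q.max(0),cv2.minEnclosingCircle(q[:,:2].astype(np.float32)))
m=(d>0)&(Z>.12)&(X>.7)&(X<.85)&(abs(Y+.1)<.06)
q=P[m];print("bottle",q.min(0),q.max(0))
print(manip.current_time())
```

```text
[ 0.54349154 -0.08599146] -0.12719296 (0.04575731232762337, 0.07885542511940002) 724
width 0.5308773321819271
lifted w 0.5319756271355354 [ 0.2175739   0.13296672 -0.90783667]
[ 0.64047594 -0.07687791  0.06014761] [ 0.69752348 -0.01985729  0.07626434] ((0.6691157221794128, -0.04920881241559982), 0.029457183554768562)
bottle [ 0.75757222 -0.11940293  0.1200044 ] [ 0.7930546  -0.07715937  0.17352811]
18.925
```

View pics/t2.png

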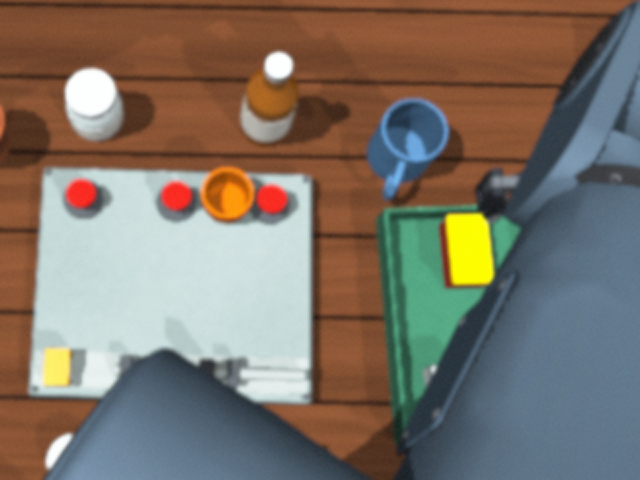

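Run:
```python
from h import *
c=np.array([.669,-.0485])
pick(c,0.0,.045,.9,25,up=.25)
place(cad(0,-.015),CYAW+np.pi/2,.024,.85)
manip.move_ptp([.45,.15,.35],best([.45,.15,.35],np.pi/2))
im,d,P=cloud("top");save(im,"t3.png",2,(230,100,550,300))
im,d=manip.grab_frame("scene");save(im,"s3.png")
print(manip.current_time())
```

```text
width 0.6944713633750793
lifted w 0.6992890846259164 [ 0.53961767  0.01138252 -1.953081  ]
29.725
```

View pics/t3.png

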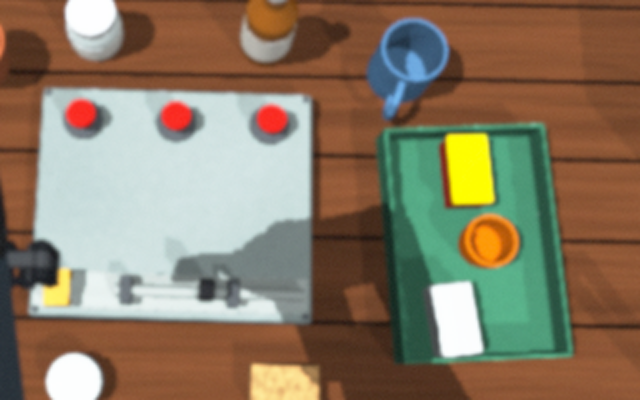

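View pics/s3.png

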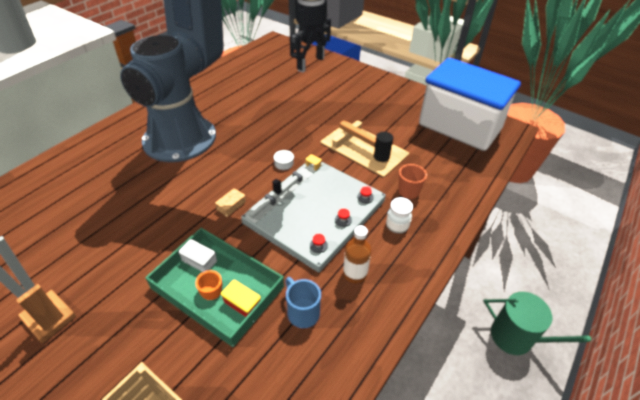

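All three things are in the caddy and the hatch deck is clear. Now the mallet.

Run:
```python
from h import *
import json
manip.move_ptp([.40,-.1,.35],best([.40,-.1,.35],np.pi/2))
im,d,P=cloud("top");save(im,"t4.png",3,(125,145,325,285))
hsv=cv2.cvtColor(im,cv2.COLOR_RGB2HSV)
H,S,V=[hsv[...,i].astype(int) for i in range(3)]
X,Y,Z=np.moveaxis(P,-1,0)
m=(d>0)&(abs(Z-.092)<.006)&(X>.55)&(X<.66)&(Y>.26)&(Y<.39)
q=P[m];hc,hr=cv2.minEnclosingCircle(q[:,:2].astype(np.float32));print("head",hc,hr,len(q),np.median(q,0),cv2.minAreaRect(q[:,:2].astype(np.float32)))
m=(d>0)&(abs(Z-.062)<.005)&(X>.40)&(X<.565)&(Y>.28)&(Y<.40)
q=P[m];r=cv2.minAreaRect(q[:,:2].astype(np.float32));print("handle",r,len(q))
vx=cv2.fitLine(q[:,:2].astype(np.float32),cv2.DIST_L2,0,.01,.01).ravel();print(vx,np.degrees(np.arctan2(vx[1],vx[0])))
m=(d>0)&(abs(Z-.008)<.005)&(X>.37)&(X<.67)&(Y>.24)&(Y<.42)&(H>10)&(H<25)&(V>150)
print("rest",cv2.minAreaRect(P[m][:,:2].astype(np.float32)),m.sum())
for n,y in(("a",-.1),("b",.0085),("c",.1175)):
    m=(d>0)&(Z>.053)&((H<6)|(H>172))&(S>150)&(X>.63)&(X<.70)&(abs(Y-y)<.03)
    q=P[m];print(n,cv2.minEnclosingCircle(q[:,:2].astype(np.float32)),np.median(q,0))
```

```text
head (0.6025728583335876, 0.3271952271461487) 0.02817603573203087 494 [0.60134335 0.32631585 0.09185736] ((0.6021238565444946, 0.3271028995513916), (0.05467245727777481, 0.05418548732995987), 0.4595833122730255)
handle ((0.4979453980922699, 0.3387286961078644), (0.025596048682928085, 0.13640432059764862), 84.28147888183594) 670
[ 0.99347174 -0.11407848  0.49749854  0.33802247] -6.550476
rest ((0.531956672668457, 0.3395470082759857), (0.15516328811645508, 0.26593542098999023), 86.0754623413086) 4405
a ((0.6660277843475342, -0.10129152238368988), 0.016214940696954727) [ 0.66530282 -0.10044516  0.06171313]
b ((0.6677071452140808, 0.008717609569430351), 0.015939829871058464) [0.66606874 0.00936473 0.06348819]
c ((0.6680718660354614, 0.11746846139431), 0.016544193029403687) [0.66726812 0.11766094 0.06077025]
```

View pics/t4.png

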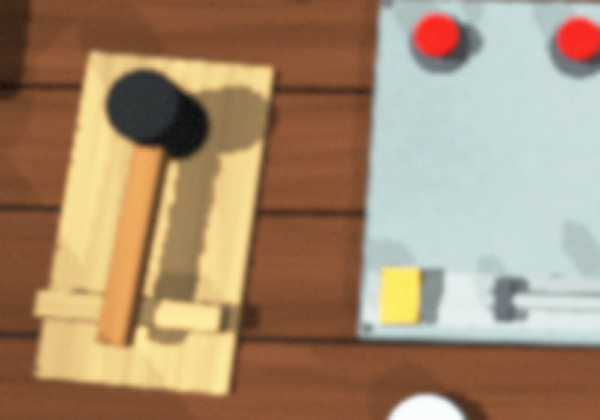

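```bash
cat >> h.py <<'E'
MH=np.array([.6022,.3268]); MY=np.radians(-6.5)
def gp(head,yaw): return np.asarray(head)-.065*np.array([np.cos(yaw),np.sin(yaw)])
GZ=.028
E
python3 - <<'E'
from h import *
g=gp(MH,MY)
R=best([*g,.2],MY+np.pi/2)
manip.move_ptp([*g,.2],R); manip.set_gripper(.7,120)
manip.move_l([*g,GZ],max_speed=.12); print(manip.current_force())
manip.set_gripper(0,120); print(manip.current_grip_width(),manip.current_force(),manip.current_ee_pos())
f0=np.array(manip.current_force())
manip.move_l([*g,GZ+.04],max_speed=.08); print(manip.current_grip_width(),manip.current_force(),manip.current_ft_torque())
im,d,P=cloud("top");save(im,"t5.png",3,(125,125,325,285))
im,d=manip.grab_frame("scene");save(im,"s5.png",3,(280,80,480,240))
im,d=manip.grab_frame("wrist");save(im,"w5.png")
X,Y,Z=np.moveaxis(P,-1,0)
m=(d>0)
print(manip.current_tcp_rot(),manip.current_time())
E
```

```text
[ 0.54729354 -0.1311064  -0.58765908]
0.263405862754215 [-1.62230566  1.00170346  5.67169308] [0.53792123 0.33444851 0.02867526]
0.26516797091320843 [ 0.09682637 -0.9774173  -4.8279159 ] [0.04628418 0.23444172 0.05882945]
[[-9.59304811e-04 -1.13205752e-01 -9.93571103e-01]
 [-5.01109565e-04 -9.93571381e-01  1.13206268e-01]
 [-9.99999414e-01  6.06487301e-04  8.96409320e-04]] 35.6167
```

View pics/w5.png

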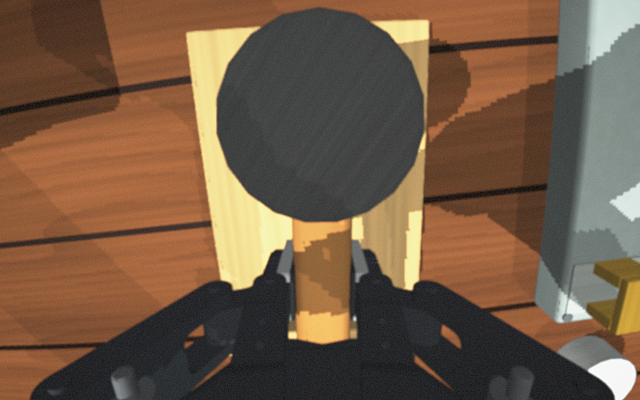

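View pics/s5.png

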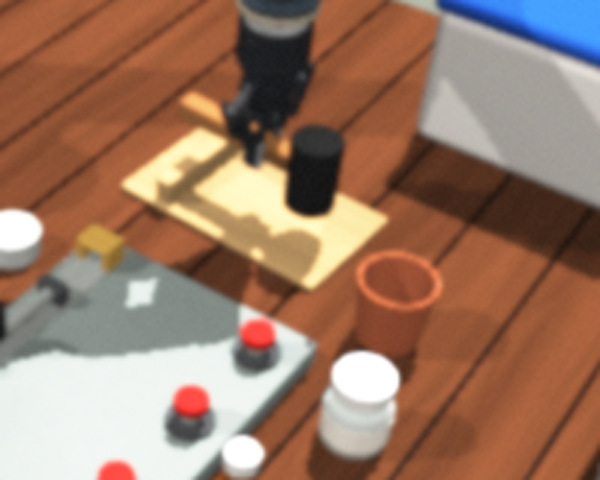

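```bash
cat >> h.py <<'E'
def hit(pin,zend=.0607):
    yaw=0.
    g=gp(pin,yaw);R=best([*g,.13],yaw+np.pi/2)
    p=manip.current_ee_pos()
    manip.move_l([p[0],p[1],.13],max_speed=.15)
    manip.move_ptp([*g,.13],R)
    f0=np.array(manip.current_force())
    manip.move_l([*g,.088],max_speed=.12)
    for z in np.arange(.082,zend-.0001,-.003).tolist()+[zend]:
        manip.move_l([*g,z],max_speed=.06); f=np.array(manip.current_force())-f0
        print(round(z,4),np.array(manip.current_ee_pos()).round(4)[2],f.round(1))
        if f[2]>45: break
    manip.move_l([*g,.13],max_speed=.15)
E
python3 - <<'E'
from h import *
hit([.667,.1178])
print(manip.current_time())
im,d,P=cloud("top");save(im,"t6.png",3,(225,105,425,265))
im,d=manip.grab_frame("wrist");save(im,"w6.png")
E
```

```text
0.082 0.0822 [-0.6 -0.4 -1. ]
0.079 0.0795 [-0.2  1.6  3.8]
0.076 0.0762 [ 0.8 -0.2  3.7]
0.073 0.0729 [0.8 0.5 2.8]
0.07 0.0699 [2.2 0.4 2.9]
0.067 0.0668 [2.3 0.4 4. ]
0.064 0.0638 [3.  1.1 3.2]
0.061 0.0608 [ 3.2 -0.3  4. ]
0.0607 0.0607 [1.8 0.5 5.6]
40.4417
```

View pics/t6.png

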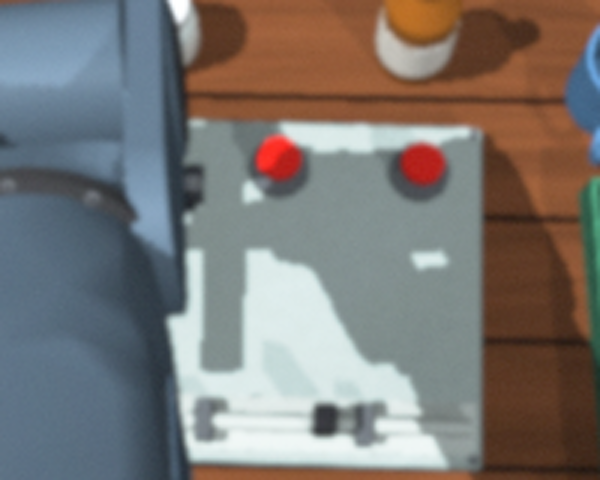

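View pics/w6.png

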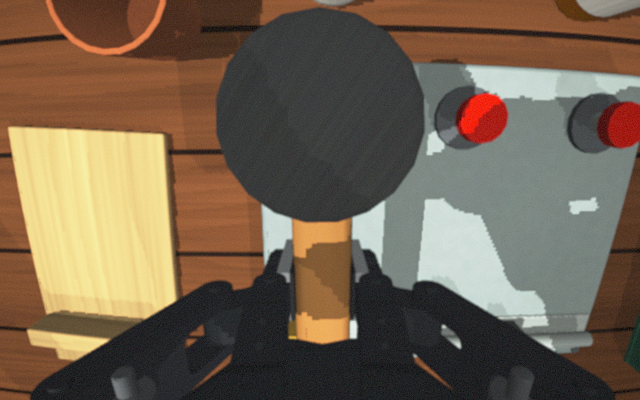

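Run:
```python
from h import *
hit([.667,.0088],.0595)
im,d,P=cloud("scene");hsv=cv2.cvtColor(im,cv2.COLOR_RGB2HSV)
H,S,V=[hsv[...,i].astype(int) for i in range(3)]
X,Y,Z=np.moveaxis(P,-1,0)
for n,y in(("c",.1178),("b",.0088),("a",-.1005)):
    m=(d>0)&((H<6)|(H>172))&(S>150)&(X>.63)&(X<.70)&(abs(Y-y)<.03)&(Z>.03)
    q=P[m];print(n,len(q),np.percentile(q[:,2],[10,50,90]).round(4) if len(q) else "")
save(im,"s7.png",3,(230,120,430,280))
print(manip.current_time())
```

```text
0.082 0.0827 [ 2.2 -0.3  1.7]
0.079 0.0794 [1.8 0.  5. ]
0.076 0.0761 [4.1 1.3 5.3]
0.073 0.0729 [ 3.5 -0.4  5.5]
0.07 0.0698 [4.1 0.5 6.6]
0.067 0.0668 [ 3.6 -0.9  6.2]
0.064 0.0637 [ 3.2 -1.   5.4]
0.061 0.0607 [ 2.9 -0.4  4.2]
0.0595 0.0599 [-2.7 -0.9 12.6]
c 70 [0.038  0.0403 0.0428]
b 82 [0.038  0.04   0.0421]
a 114 [0.0576 0.0618 0.0642]
44.725
```

View pics/s7.png

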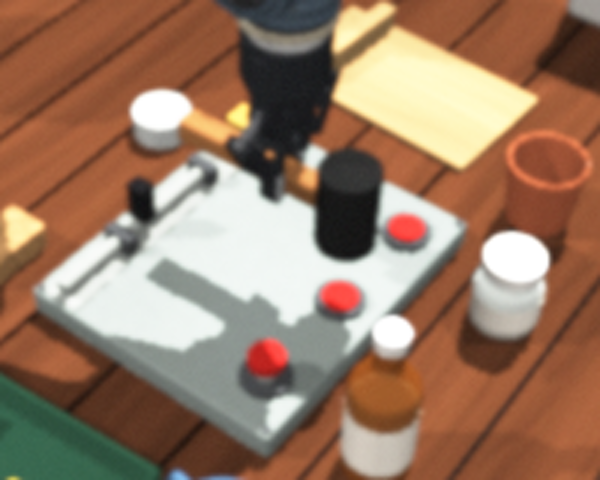

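Run:
```python
from h import *
hit([.666,-.1005],.0595)
hit([.667,.1178],.0595)
p=manip.current_ee_pos()
manip.move_l([p[0]-.0,p[1]+.1,.2])
g=gp(MH,MY);manip.move_ptp([*g,.15],best([*g,.15],MY+np.pi/2))
im,d,P=cloud("top");save(im,"t8.png",2,(125,105,445,305))
hsv=cv2.cvtColor(im,cv2.COLOR_RGB2HSV)
H,S,V=[hsv[...,i].astype(int) for i in range(3)]
X,Y,Z=np.moveaxis(P,-1,0)
for n,y in(("c",.1178),("b",.0088),("a",-.1005)):
    m=(d>0)&((H<6)|(H>172))&(S>150)&(X>.63)&(X<.70)&(abs(Y-y)<.03)&(Z>.03)
    q=P[m];print(n,len(q),np.percentile(q[:,2],[10,50,90]).round(4) if len(q) else "")
im,d=manip.grab_frame("wrist");save(im,"w8.png")
print(manip.current_time())
```

```text
0.082 0.0826 [ 0.1 -0.5  0.7]
0.079 0.0794 [1.1 0.2 5.3]
0.076 0.076 [2.3 0.1 3.7]
0.073 0.0729 [2.2 0.1 3. ]
0.07 0.0698 [ 3.  -0.7  3.1]
0.067 0.0668 [ 3.5 -1.5  4.3]
0.064 0.0638 [ 3.2 -1.5  4.2]
0.061 0.0608 [ 4.  -2.1  3.7]
0.0595 0.0599 [-1.9 -0.7 11.9]
0.082 0.0821 [ 0.5 -1.8  0.9]
0.079 0.0789 [-0.4 -0.1  0.5]
0.076 0.0758 [ 0.5 -0.1 -0.7]
0.073 0.0728 [-1.3 -0.4  0.3]
0.07 0.0698 [ 0.4 -0.5 -0.4]
0.067 0.0668 [-1.2 -0.1  0.1]
0.064 0.0637 [-0.9 -1.5  0.2]
0.061 0.0611 [ 0.4 -1.3  0.6]
0.0595 0.0602 [-3.4 -1.3  8.5]
c 150 [0.0375 0.0396 0.0418]
b 149 [0.0377 0.0402 0.0424]
a 151 [0.0368 0.0395 0.0418]
55.0417
```

View pics/w8.png

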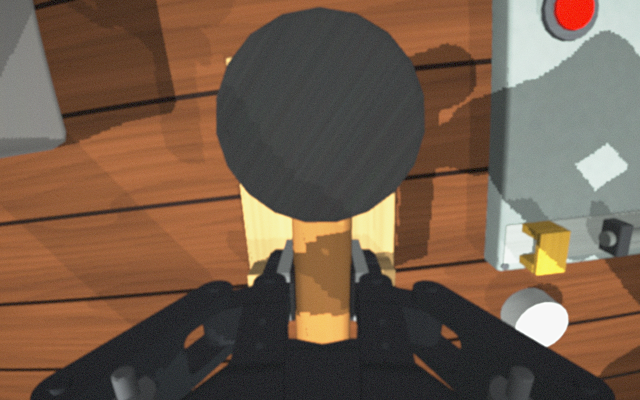

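View pics/t8.png

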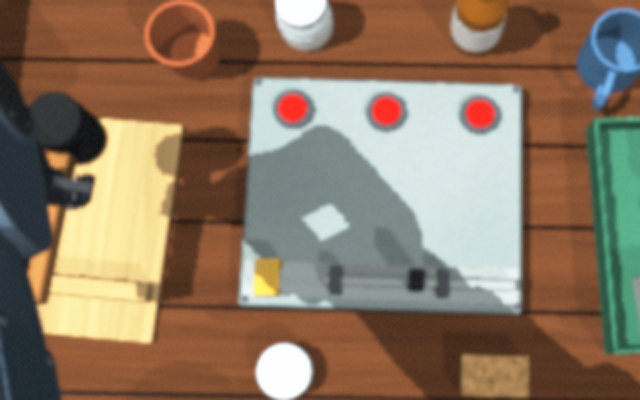

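All three pin tops read 40 mm, which is fully down. The mallet sits unchanged in the hand, so I'll put it back.

Run:
```python
from h import *
g=gp(MH,MY)
manip.move_l([*g,.045],max_speed=.12)
manip.move_l([*g,.029],max_speed=.03); print(manip.current_force())
manip.set_gripper(.6); manip.move_l([*g,.2],max_speed=.1)
manip.move_ptp([.40,-.1,.3],best([.40,-.1,.3],0.))
manip.set_gripper(0.)
im,d,P=cloud("top");save(im,"t9.png",2,(125,105,445,305))
X,Y,Z=np.moveaxis(P,-1,0)
m=(d>0)&(abs(Z-.092)<.006)&(X>.55)&(X<.66)&(Y>.26)&(Y<.39)
q=P[m];print("head",cv2.minEnclosingCircle(q[:,:2].astype(np.float32)),np.median(q,0))
m=(d>0)&(Z>.078)&(X>.44)&(X<.50)&(Y>-.08)&(Y<.08)
q=P[m];print("knob",cv2.minAreaRect(q[:,:2].astype(np.float32)),np.median(q,0),len(q))
print(manip.current_time())
```

```text
[-0.8832401  -0.79387867 -2.47434042]
head ((0.6026995778083801, 0.3267137110233307), 0.02888687700033188) [0.6012919  0.3256051  0.09192419]
knob ((0.4549746513366699, -0.04767254367470741), (0.07002738863229752, 0.030513690784573555), 63.60026550292969) [ 0.44909418 -0.05849787  0.59408511] 594
61.2917
```

View pics/t9.png

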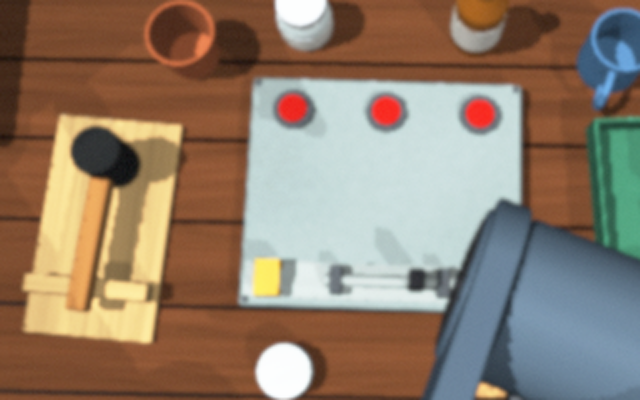

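Run:
```python
from h import *
x=.468
R=best([x,-.058,.2],0.)
manip.move_ptp([x,-.058,.2],R)
manip.move_l([x,-.058,.062],max_speed=.12); f0=np.array(manip.current_force());print(f0)
manip.move_l([x,-.045,.062],max_speed=.05)
for y in list(np.arange(-.035,.016,.01))+list(np.arange(.016,.034,.002)):
    manip.move_l([x+.0008*(y+.05)/.07,float(y),.062],max_speed=.05)
    f=np.array(manip.current_force())-f0; p=manip.current_ee_pos()
    print(round(float(y),3),round(p[1],4),f.round(1))
    if f[1]<-14: break
p=manip.current_ee_pos()
manip.move_l([x,p[1]-.01,.062]); manip.move_l([x,p[1]-.01,.2])
q=manip.move_ptp([.40,-.25,.35],best([.40,-.25,.35],0.))
im,d,P=cloud("top");save(im,"t10.png",2,(125,105,445,305))
X,Y,Z=np.moveaxis(P,-1,0)
m=(d>0)&(Z>.078)&(Z<.1)&(X>.44)&(X<.50)&(Y>-.08)&(Y<.1)
q=P[m];print("knob",cv2.minAreaRect(q[:,:2].astype(np.float32)),np.median(q,0),len(q))
im,d=manip.grab_frame("scene");save(im,"s10.png",1)
print(manip.current_time())
```

```text
[0.10939441 0.72762878 0.13819602]
-0.035 -0.0346 [-0.1 -0.8 -0.2]
-0.025 -0.0246 [-0.7 -0.8 -0.1]
-0.015 -0.0146 [ 0.4 -0.7  0.1]
-0.005 -0.0046 [-0.1 -0.2  0.4]
0.005 0.0054 [0.1 0.1 0.7]
0.015 0.0154 [-1.  -0.7 -0. ]
0.016 0.0161 [-0.3 -1.1 -0.5]
0.018 0.018 [ 0.5 -2.7 -0.5]
0.02 0.0201 [-0.2 -1.8 -0.2]
0.022 0.021 [ -1.4 -14.4  -0.5]
knob ((0.4690462648868561, 0.04172733053565025), (0.020473308861255646, 0.01748533919453621), 2.4091999530792236) [0.46882212 0.04154629 0.08976476] 89
71.2333
```

View pics/t10.png

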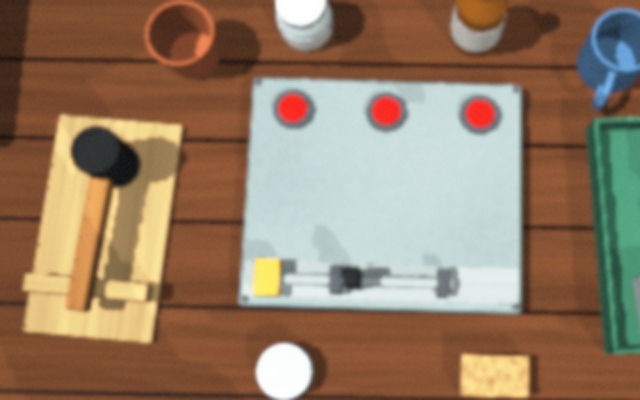

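View pics/s10.png

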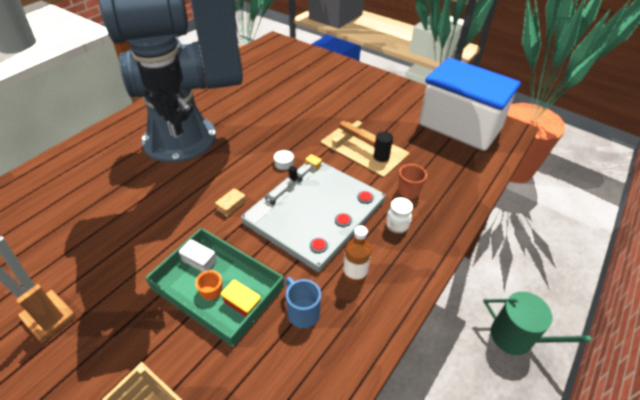

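The bolt moved 69 mm and hit its stop with a force spike. The caddy, pins, mallet and bystanders all look right.

Run:
```python
from bench import manip
manip.dwell(.5); print(manip.sign_off())
```

```text
the job is handed in; nothing more can be done
None
```

The fuel hatch is locked up and the job is handed in, at about 72 s on the robot's clock; the hand-in reports no verdict.

- **Clearing:** The firelighter box, match tin and pinch bowl went from the hatch into the green caddy. No probe showed on the hatch in either picture; the network's "probe" reports fell on other things, so I ignored them. The box ended up about 33 mm from where I set it down, probably the announced knock, but it lies well inside the caddy.
- **Pins:** I pressed all three with the mallet, c, b, a, then c again because its first press showed no stop. Their tops measured 40 mm above the shelf, which is fully down.
- **Mallet:** It stands on its rest within about 1 mm of its original spot, upright, with the head top at 92 mm as before.
- **Bolt:** I pushed it last. The knob travelled about 69 mm until the force jumped to 14 N at the stop.

In the last pictures the other things on the shelf look to be where they started, and the arm was clear of everything. No check failed.

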